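# Bring the tube rack home and show its marker to the reader camera in the mirror

## Task

Wind the handwheel clockwise until the carriage with the orange tube rack is fully home against its red stop. Then swing the sprung inspection mirror (it has a lever with a yellow pin) until the green sight line it reflects meets the blue post on the carriage, so that the reader camera sees the post in the mirror, and finish while the gripper still holds the mirror at that angle against its spring: do not let go. Leave the other things on the bench where they are.

Things in the scene. Friction and masses are not known exactly. Their poses are not given: they have to be found in the camera images.
- handwheel (a joint): Handwheel of the rack feeder: black rim, 128 mm across, lying flat (upright axis), top of rim 86 mm above the table, with an upright red crank grip. Radians; 0 to 7.0, grows clockwise seen from above; at 7.0 the carriage meets its stop. Geared to the carriage: 8 mm of travel per radian. Light friction (about 2 N at the grip); it stays where it is left.
- carriage (a joint): Slide of the feeder's carriage, a white-capped blue post and a 120 x 80 mm orange rack of yellow-capped tubes on it (tops 117 mm above the table). Metres; 0 to 0.056, grows as the carriage moves away from the robot; 0.056 is fully home, touching the red stop block at the far end. Moved only by the handwheel.
- wheel_grip (a point): Centre (half-way up) of the handwheel's red crank grip: upright plain cylinder, 18 mm across, 46 mm tall (from 86 to 132 mm above the table), free all round above the rim; circles the wheel's axis at a radius of 48 mm. It is a sleeve that spins freely on its spindle, so the gripper need not turn with it. The rack's tubes come within 70 mm of its circle on the +y side.
- wheel_axis (a point): Point on the handwheel's upright axis, at the height of the grip's centre.
- blue_post (a point): The marker: upright blue post, 28 mm across, with a white cap, on the carriage's +y side; moves with the carriage. This point is on its axis, 60 mm above the table, the height of the sight line.
- mirror: Inspection mirror, an upright 56 x 62 mm pane in a black frame turning on an upright pivot, with a flat steel lever (96 to 104 mm above the table) that runs out behind it, along its own -x, to an upright yellow pin. Origin on the pivot at table height, own x straight out of the reflecting face. It swings 0.9 rad, anticlockwise seen from above, from its rest; a spring pulls it back to rest (about 2 N at the pin there, 7 N at the far end) as soon as it is let go.
- lever_pin (a point): Centre (half-way up) of the yellow pin: upright plain cylinder, 16 mm across, 44 mm tall (106 to 150 mm above the table), a sleeve that spins freely on its spindle, free all round; circles the mirror's pivot at a radius of 90 mm.
- mirror_pivot (a point): Point on the mirror's upright pivot axis, 60 mm above the table, where the sight line is reflected.
- camera_lens (a point): Front of the lens of the black reader camera that looks level at the mirror from the far side, 60 mm above the table, 166 mm from the pivot.
- sight_point (a point): Point 200 mm from the pivot on the reflected line of sight, drawn as a thin green line (about 310 mm long) from the mirror, level, 60 mm above the table. Own x axis runs out along the line, y to its left. Turning the mirror by an angle turns this line by twice that angle, the same way. The camera sees the blue post in the mirror when this line (lengthened if need be) meets the post.
- spare_rack: Bystander: small orange rack, 60 x 110 x 50 mm, with four amber yellow-capped tubes, 86 mm high in all; origin under its centre.
- mouse: Bystander: black computer mouse, 105 x 60 x 32 mm; origin under its centre.
- swab_jar: Bystander: jar with white cap, 60 mm across, 75 mm high; origin under its centre.
- glove_box: Bystander: blue glove box, 120 x 220 x 70 mm; origin under its centre.
- steel_tray: Bystander: shallow empty steel tray, 100 x 180 x 30 mm; origin under its centre.
- sanitiser: Bystander: white bottle with blue cap, 60 mm across, 150 mm high; origin under its centre.

How it is judged:
By the outcome, as a careful person would: the job done as asked, in the order asked, and still so for the second after the job is handed in, while the arm keeps its last pose, push and grip.
It also fails if it takes over 58 s, if anything falls off the work surface, if the arm or the gripper's body presses on something with over 40 N, if the wrist force passes 120 N, or if a joint passes its speed limit or range.

## Robot

A 7-joint arm with a two-finger parallel gripper is mounted at the origin on the work surface. World frame = base frame: x ahead of the robot, y to its left, z up, the work surface at z = 0. Lengths are in m, angles in rad, forces in N, time in s.
With the tool pointing down it reaches from about 0.425 to 0.925 m from the base axis. Payload 6.8 kg.
Tool frame: the origin (TCP) lies at the very end of the fingers, on their centre line; the grasp point (between the pads) lies 19 mm behind it (r.grip_depth is the distance from the TCP to the grasp point, in m); z points along the fingers, y is the direction in which the jaws open and shut (so a half turn about z gives the same grasp; the last joint's range is limited). The gripper opens to 85 mm and grips with 20 to 120 N. Pads are 22 mm wide; open, the fingers measure 114 mm over their backs; the gripper's body (76 mm by 85 mm) begins 54 mm behind the grasp point. The pads swing forward as they close: fully open they stand 13 mm farther back than shut.
Start: joints at [-0.108, 0.477, 0.022, 1.555, -0.011, 1.109, -0.083], TCP at [0.675, 0, 0.231] pointing down, gripper open.
Joint ranges: [-2.96, 2.96], [-0.34, 2.1], [-1.41, 1.46], [0.24, 2.44], [-1.37, 4.51], [0.17, 1.92], [-2.96, 2.96]. Speed limits (rad/s): [2.39, 2.39, 3.14, 3.14, 3.14, 3.14, 3.14].

## Interface

Orientations are given as a rotation vector (axis times angle).
In Python, from bench import status, eyes, workorder, spotter, r gives the robot as it stands.
- The arm moves only by the tool drive_tool, never from a script. Its argument "commands" is a list of rows, each an object of numbers: "rx", "ry", "rz": the turn, a rotation vector about the world's x, y, z normalised to -1 to 1, where 1 is 8 degrees; "tx", "ty", "tz": the shift along the world's x, y, z normalised to -1 to 1, where 1 is 20 mm; "grip": the closure, from -1 (fully open) to 1 (shut). A call has 1 to 10 rows; each row shifts and turns the commanded pose from where the row before left it; what a row does not reach is not made up. A row lasts 1/8 s, in which the tool goes at most 62.5 mm and 10.7 degrees, less where a joint would pass 70% of its speed; a pose out of reach is approached as far as the arm can. A call with a number of a shift or a turn outside -1 to 1 is refused whole. A call with a gripper value outside its range is refused whole. The fingers move at their own pace and stop on an object; "grip_force" is the grip in N (left out, the last holds). Time passes only in rows, so rows that do not move let the fingers close. It gives the time, the measured TCP pose, the force and the opening at its end, in the units of the state.
- status.get_obs(): the state, without advancing time (a new reading comes with each control period).
- eyes.grab_frame(name): name is "scene" or "side" or "wrist"; returns a dict with "frame" (384x512x3 uint8, blue, green, red), "range_z" (384x512 float32, m along the optical axis (not along the pixel's ray), 0 where there is no reading), "fx", "fy", "cx", "cy" (pixels), "dist_coeffs" ([k1, k2, p1, p2, k3] as OpenCV has them; the pictures are not rectified), "T" (4x4, takes a point from camera to world coordinates); the wrist camera has in their place "T_tool_cam" (4x4, takes a point from camera to tool coordinates, whose origin is the TCP and whose axes are the flange's). Camera axes: x right, y down, z forward; pixel columns grow to the right and rows downward; lengths in m; the calibration is good to about 2 mm. A picture is of the moment at which its call begins: read the wrist's pose just before it.
- workorder.hand_in(): hands the job in, once; it reports no verdict.
Trained networks look in the newest picture that a camera, given by its name, has taken for a name from the list of things; names that differ only in an ending like _2 or _b are one class to them, and where a whole thing is asked for, a point or a joint stands for the part that bears it (a point fixed in the world has none). Each returns a list of dicts, best first, with "confidence" (0 to 1); they miss things now and then, are a little off and sometimes report something else, mostly with a low value. They report only what shows in the picture. A call takes as long as a camera call.
- spotter.boxes_of(camera, target): "position" ([column, row] as shares, 0 to 1, of the picture: columns of its width, rows of its height, amid what is visible of it).
- spotter.masks_of(camera, target): "mask" (384x512 bool, what is visible of it) and "position" ([column, row] as shares, 0 to 1, of the picture: columns of its width, rows of its height, amid what is visible of it).
The state is a dict: "clock": time; "joints": joint angles; "qvel": joint speeds; "tau": joint torques, N m; "tcp_pos": TCP position; "orientation": TCP orientation; "contact_force": force on the tool from outside, world axes, zero at the start; "moment": the same for the moment, N m; "grip_width": finger opening in m.
Only numpy, scipy, OpenCV 4.12 (cv2) and the standard library are available. Lean on these libraries where they do the work, as an engineer would, in place of code of your own. Each camera call takes 0.05 s, during which the arm holds its last target.

## Working session

There is one attempt and no reset: what is moved stays moved. The work goes in short steps, Python scripts to look and compute and a tool call to move; the robot and the scene stay as the last step left them, time stands still between calls to the robot, and variables do not carry over. Pictures are saved under pics/ and viewed, and the job is handed in when it is done.

Besides the shell and the picture viewer there is one more tool, called after ">>>" in YAML: its name, and indented under it one key for each argument. drive_tool: Moves the arm, as the interface text tells. Scaled input: -1 to 1 covers 20 mm each way for a shift and 8 degrees each way for a turn. Its arguments: {"type":"object","properties":{"commands":{"type":"array","items":{"type":"object","properties":{"rx":{"type":"number"},"ry":{"type":"number"},"rz":{"type":"number"},"tx":{"type":"number"},"ty":{"type":"number"},"tz":{"type":"number"},"grip":{"type":"number"}}}},"grip_force":{"type":"number"}},"required":["commands"]}

```bash
mkdir -p pics; ls; cat > h.py <<'E'
import numpy as np, cv2
from bench import status, eyes, workorder, spotter, r
def grab(n,save=None):
    o=status.get_obs(); f=eyes.grab_frame(n)
    if n=="wrist":
        from scipy.spatial.transform import Rotation as R
        T=np.eye(4);T[:3,:3]=R.from_rotvec(o["orientation"]).as_matrix();T[:3,3]=o["tcp_pos"]
        f["T"]=T@np.array(f["T_tool_cam"])
    if save: cv2.imwrite("pics/"+save,f["frame"])
    return f
def K(f): return np.array([[f["fx"],0,f["cx"]],[0,f["fy"],f["cy"]],[0,0,1.]])
def cloud(f):
    h,w=f["range_z"].shape
    u,v=np.meshgrid(np.arange(w),np.arange(h))
    p=cv2.undistortPoints(np.stack([u,v],-1).reshape(-1,1,2).astype(np.float64),K(f),np.array(f["dist_coeffs"])).reshape(h,w,2)
    z=f["range_z"]; P=np.stack([p[...,0]*z,p[...,1]*z,z],-1)
    T=np.array(f["T"]); P=P@T[:3,:3].T+T[:3,3]; P[z==0]=np.nan
    return P
def ray_at_z(f,uv,z):
    p=cv2.undistortPoints(np.array(uv,float).reshape(-1,1,2),K(f),np.array(f["dist_coeffs"])).reshape(-1,2)
    T=np.array(f["T"]); d=np.c_[p,np.ones(len(p))]@T[:3,:3].T; o=T[:3,3]
    return o+d*((z-o[2])/d[:,2])[:,None]
def proj(f,X):
    T=np.linalg.inv(np.array(f["T"])); 
    return cv2.projectPoints(np.array(X,float).reshape(-1,1,3),cv2.Rodrigues(T[:3,:3])[0],T[:3,3],K(f),np.array(f["dist_coeffs"]))[0].reshape(-1,2)
E
python3 - <<'E'
from h import *
print(status.get_obs())
names=["handwheel","wheel_grip","blue_post","mirror","lever_pin","camera_lens","carriage","sanitiser","spare_rack","mouse","swab_jar","glove_box","steel_tray"]
for c in ["scene","side","wrist"]:
    f=grab(c,c+"0.png"); P=cloud(f); print(c,np.array(f["T"])[:3,3])
    for n in names:
        for d in spotter.masks_of(c,n)[:2]:
            if d["confidence"]<.3: continue
            q=P[d["mask"]]; q=q[~np.isnan(q[:,0])]
            if len(q): print(n,round(d["confidence"],2),np.round(np.array(d["position"])*[512,384]),"med",np.nanmedian(q,0).round(3),"lo",np.percentile(q,3,0).round(3),"hi",np.percentile(q,97,0).round(3))
E
```

```text
pics
{'clock': 0.0, 'joints': array([-0.10807523,  0.47778028,  0.0223656 ,  1.55645983, -0.01151934,
        1.10926605, -0.08313049]), 'qvel': array([ 0.00071335,  0.00014668,  0.00092222,  0.00047115, -0.00054545,
        0.00087002, -0.00067189]), 'tau': array([-5.45967814e-04, -5.96443820e+01,  1.60769675e+00, -2.81194621e+01,
        1.24063640e-02,  9.39900521e-03,  2.20753498e-05]), 'tcp_pos': array([ 6.74415040e-01, -4.15555358e-05,  2.30335948e-01]), 'orientation': array([-2.22068651e+00, -2.22054139e+00,  2.11757722e-03]), 'contact_force': array([0.77737315, 0.53177104, 0.54288299]), 'moment': array([ 0.046158  , -0.01516865, -0.04722679]), 'grip_width': 0.08561098339956205}
scene [ 1.19601002 -0.76694661  0.90151961]
handwheel 0.72 [180. 228.] med [ 0.519 -0.262  0.086] lo [ 0.406 -0.321  0.001] hi [ 0.571 -0.195  0.129]
wheel_grip 0.65 [179. 235.] med [ 0.535 -0.308  0.118] lo [ 0.525 -0.315  0.091] hi [ 0.539 -0.3    0.135]
mirror 0.43 [274. 161.] med [0.51  0.257 0.065] lo [0.491 0.245 0.036] hi [0.532 0.271 0.09 ]
camera_lens 0.76 [298. 184.] med [0.651 0.234 0.016] l
[... 2484 characters left out ...]
post 0.95 [141. 237.] med [ 0.545 -0.066  0.083] lo [ 0.489 -0.129  0.034] hi [ 0.602 -0.027  0.118]
camera_lens 0.87 [43. 97.] med [0.454 0.082 0.062] lo [ 0.417 -0.025  0.059] hi [0.483 0.166 0.063]
carriage 0.85 [142. 238.] med [ 0.544 -0.066  0.083] lo [ 0.49  -0.127  0.035] hi [ 0.601 -0.028  0.118]
sanitiser 0.53 [21. 86.] med [0.405 0.096 0.012] lo [0.38  0.052 0.003] hi [0.429 0.161 0.05 ]
spare_rack 0.88 [19. 85.] med [0.405 0.096 0.012] lo [0.38  0.052 0.002] hi [0.429 0.161 0.05 ]
mouse 0.78 [335. 227.] med [ 0.777 -0.08   0.032] lo [ 0.732 -0.116  0.013] hi [ 0.822 -0.051  0.034]
mouse 0.38 [101. 371.] med [ 0.464 -0.273  0.084] lo [ 0.409 -0.373  0.   ] hi [ 0.513 -0.19   0.137]
```

```bash
python3 - <<'E'
import cv2
for n in ["scene","side"]:
    im=cv2.imread(f"pics/{n}0.png"); 
    if n=="scene": c=im[100:330,90:390]
    else: c=im[110:340,110:410]
    cv2.imwrite(f"pics/{n}0z.png",cv2.resize(c,(780,598),interpolation=cv2.INTER_CUBIC))
E
```

```text
(no output)
```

View pics/scene0z.png

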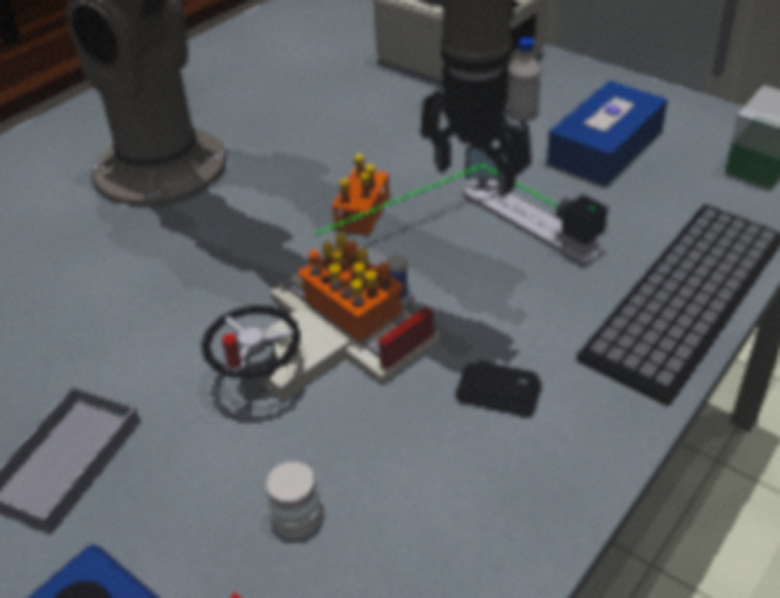

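View pics/side0z.png

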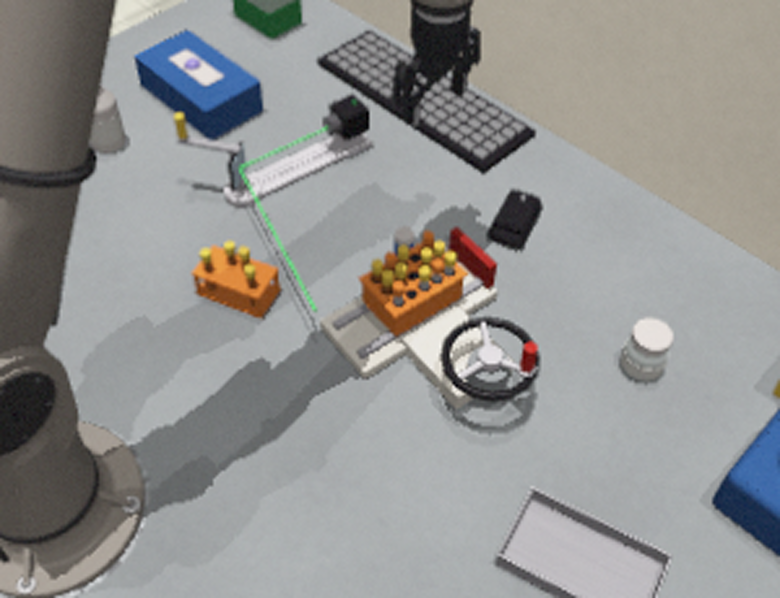

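View pics/wrist0.png

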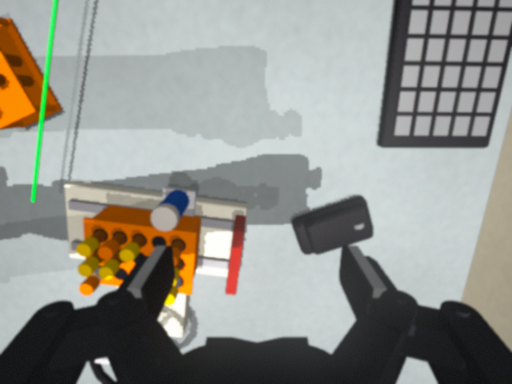

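```bash
cat > m.py <<'E'
from h import *
from scipy.optimize import least_squares
def circ(xy,r=None):
    c=xy.mean(0)
    if r: s=least_squares(lambda p:np.hypot(*(xy-p).T)-r,c,loss="soft_l1",f_scale=.003).x; return s,r
    s=least_squares(lambda p:np.hypot(*(xy-p[:2]).T)-p[2],[*c,.05],loss="soft_l1",f_scale=.003).x
    return s[:2],s[2]
def hsv(f): return cv2.cvtColor(f["frame"],cv2.COLOR_BGR2HSV)
def meas(c,f=None):
    f=f or grab(c); P=cloud(f); H=hsv(f); h,s,v=[H[...,i].astype(int) for i in range(3)]
    X,Y,Z=P[...,0],P[...,1],P[...,2]
    def reg(x0,x1,y0,y1,z0,z1): return (X>x0)&(X<x1)&(Y>y0)&(Y<y1)&(Z>z0)&(Z<z1)
    out={}
    m=reg(.42,.62,-.37,-.17,.075,.092)&(v<70)
    if m.sum()>30: out["rim"]=(*circ(P[m][:,:2]),m.sum())
    m=reg(.42,.62,-.37,-.17,.095,.14)&((h<8)|(h>172))&(s>130)
    if m.sum()>5: out["grip"]=(P[m].mean(0),circ(P[m&(Z<.128)][:,:2],.009)[0] if (m&(Z<.128)).sum()>3 else None,m.sum())
    m=reg(.3,.62,.2,.5,.11,.16)&(h>18)&(h<35)&(s>120)
    if m.sum()>3: out["pin"]=(P[m].mean(0),circ(P[m&(Z<.147)][:,:2],.008)[0],m.sum())
    m=reg(.42,.72,-.16,.02,.05,.14)&(h>100)&(h<125)&(s>110)
    if m.sum()>3: out["post"]=(P[m].mean(0),circ(P[m][:,:2],.014)[0],m.sum())
    m=reg(.42,.72,-.16,.02,.08,.14)&(s<60)&(v>110)&(Y>-.08)
    if m.sum()>3: out["cap"]=(P[m].mean(0),m.sum())
    m=reg(.5,.8,-.16,.02,.03,.2)&((h<6)|(h>174))&(s>150)
    if m.sum()>3: out["stop"]=(np.percentile(P[m],5,0),np.percentile(P[m],95,0))
    m=reg(.42,.8,-.16,.02,.03,.08)&(h>7)&(h<16)&(s>150)
    if m.sum()>3: out["rack"]=(np.percentile(P[m],2,0),np.percentile(P[m],98,0))
    g=(h>45)&(h<75)&(s>130)&(v>100)
    uv=np.argwhere(g)[:,::-1]
    W=ray_at_z(f,uv,.06); W=W[(W[:,0]>.3)&(W[:,0]<.8)&(W[:,1]>-.1)&(W[:,1]<.36)]
    out["green"]=W
    return f,out
E
python3 - <<'E'
from m import *
np.set_printoptions(precision=4,suppress=True)
for c in ["scene","side","wrist"]:
    f,o=meas(c); print(c)
    for k,v in o.items():
        if k!="green": print("  ",k,v)
    W=o["green"]; print(len(W)); print(W[np.argsort(W[:,1])][::max(1,len(W)//25),:2].round(3).tolist())
E
```

```text
scene
   rim (array([ 0.5151, -0.2628]), np.float64(0.05708199294201319), np.int64(256))
   grip (array([ 0.5343, -0.3085,  0.1211]), array([ 0.5279, -0.3053]), np.int64(33))
   stop (array([ 0.6417, -0.1535,  0.0651]), array([ 0.6558, -0.088 ,  0.0731]))
   rack (array([ 0.4875, -0.144 ,  0.0361]), array([ 0.6019, -0.0772,  0.0786]))
15
[[0.435, 0.042], [0.504, 0.236], [0.507, 0.239], [0.51, 0.241], [0.503, 0.245], [0.506, 0.247], [0.51, 0.25], [0.513, 0.252], [0.517, 0.255], [0.531, 0.256], [0.52, 0.257], [0.535, 0.258], [0.523, 0.259], [0.512, 0.261], [0.516, 0.263]]
side
   rim (array([ 0.5096, -0.2634]), np.float64(0.056949531159274945), np.int64(224))
   grip (array([ 0.5258, -0.3083,  0.1208]), array([ 0.5308, -0.3064]), np.int64(48))
   pin (array([0.4646, 0.3308, 0.1359]), array([0.4621, 0.3227]), np.int64(26))
   cap (array([ 0.5687, -0.0455,  0.0981]), np.int64(50))
   stop (array([ 0.6351, -0.156 ,  0.0341]), array([ 0.6509, -0.0801,  0.0739]))
   rack (array([ 0.4748, -0.1443,  0.0351]), array([ 0.5871, -0.0603,  0.0783]))
4
[[0.508, 0.244], [0.512, 0.256], [0.516, 0.261], [0.523, 0.263]]
wrist
   rim (array([ 0.516 , -0.2527]), np.float64(0.05782824324902759), np.int64(225))
   post (array([ 0.5849, -0.0313,  0.067 ]), array([ 0.5774, -0.0406]), np.int64(270))
   cap (array([ 0.5789, -0.0383,  0.0962]), np.int64(551))
   stop (array([ 0.6412, -0.1474,  0.0696]), array([ 0.6565, -0.0703,  0.0718]))
   rack (array([ 0.4914, -0.1178,  0.0357]), array([ 0.6036, -0.0485,  0.0794]))
875
[[0.415, -0.033], [0.416, -0.025], [0.422, -0.015], [0.424, -0.004], [0.426, 0.006], [0.432, 0.018], [0.433, 0.028], [0.438, 0.039], [0.442, 0.049], [0.442, 0.057], [0.448, 0.064], [0.45, 0.071], [0.453, 0.079], [0.452, 0.086], [0.457, 0.093], [0.46, 0.101], [0.462, 0.108], [0.465, 0.115], [0.465, 0.122], [0.471, 0.13], [0.472, 0.137], [0.474, 0.145], [0.476, 0.152], [0.479, 0.158], [0.482, 0.165]]
```

>>> drive_tool:
  commands:
    - {"tx": -0.45,"ty": -0.95,"tz": -0.1,"grip": -1}
    - {"tx": -0.45,"ty": -0.95,"tz": -0.1,"grip": -1}
    - {"tx": -0.45,"ty": -0.95,"tz": -0.1,"grip": -1}
    - {"tx": -0.45,"ty": -0.95,"tz": -0.1,"grip": -1}
    - {"tx": -0.45,"ty": -0.95,"tz": -0.1,"grip": -1}
    - {"tx": -0.45,"ty": -0.95,"tz": -0.1,"grip": -1}
    - {"tx": -0.45,"ty": -0.95,"tz": -0.1,"grip": -1}
    - {"tx": -0.45,"ty": -0.95,"tz": -0.1,"grip": -1}
    - {"tx": -0.45,"ty": -0.95,"tz": -0.1,"grip": -1}
    - {"tx": -0.45,"ty": -0.95,"tz": -0.1,"grip": -1}

```text
validation failed for argument at $.co...
```

>>> drive_tool:
  commands:
    - {"tx": -0.45,"ty": -0.95,"tz": -0.1,"grip": -1}
    - {"tx": -0.45,"ty": -0.95,"tz": -0.1,"grip": -1}
    - {"tx": -0.45,"ty": -0.95,"tz": -0.1,"grip": -1}
    - {"tx": -0.45,"ty": -0.95,"tz": -0.1,"grip": -1}
    - {"tx": -0.45,"ty": -0.95,"tz": -0.1,"grip": -1}
    - {"tx": -0.45,"ty": -0.5,"tz": -0.1,"grip": -1}
    - {"tz": 0}

```text
validation failed for argument at $.co...
```

```bash
python3 - <<'E'
from m import *
np.set_printoptions(precision=4,suppress=True)
for c in ["wrist","scene","side"]:
    f=grab(c,c+"1.png")
    f,o=meas(c,f); print(c,status.get_obs()["tcp_pos"])
    for k,v in o.items():
        if k!="green": print("  ",k,v)
    if c!="wrist":
        W=o["green"]; print(len(W)); print(W[np.argsort(W[:,1])][::max(1,len(W)//25),:2].round(3).tolist())
E
```

```text
wrist [ 0.675  -0.      0.2313]
   rim (array([ 0.5133, -0.254 ]), np.float64(0.054905333759321856), np.int64(224))
   post (array([ 0.5851, -0.0314,  0.0672]), array([ 0.5774, -0.0406]), np.int64(267))
   cap (array([ 0.5789, -0.0384,  0.0961]), np.int64(549))
   stop (array([ 0.6413, -0.147 ,  0.0697]), array([ 0.6566, -0.0696,  0.0719]))
   rack (array([ 0.4917, -0.1183,  0.0351]), array([ 0.6036, -0.0484,  0.0794]))
scene [0.675  0.     0.2313]
   rim (array([ 0.5153, -0.263 ]), np.float64(0.05726970814139009), np.int64(260))
   grip (array([ 0.5346, -0.3084,  0.1228]), array([ 0.5281, -0.3078]), np.int64(30))
   stop (array([ 0.6438, -0.155 ,  0.0672]), array([ 0.6553, -0.0883,  0.074 ]))
   rack (array([ 0.4843, -0.1443,  0.0371]), array([ 0.601 , -0.0769,  0.0776]))
15
[[0.435, 0.042], [0.443, 0.064], [0.504, 0.236], [0.507, 0.239], [0.51, 0.241], [0.503, 0.245], [0.506, 0.247], [0.51, 0.25], [0.517, 0.255], [0.531, 0.256], [0.52, 0.257], [0.535, 0.258], [0.523, 0.259], [0.512, 0.261], [0.516, 0.263]]
side [ 0.675  -0.      0.2313]
   rim (array([ 0.5096, -0.2636]), np.float64(0.05691424234643098), np.int64(226))
   grip (array([ 0.526 , -0.308 ,  0.1209]), array([ 0.5314, -0.306 ]), np.int64(47))
   pin (array([0.4649, 0.331 , 0.1365]), array([0.4692, 0.3347]), np.int64(25))
   cap (array([ 0.5687, -0.0455,  0.0981]), np.int64(50))
   stop (array([ 0.6355, -0.1559,  0.0349]), array([ 0.6502, -0.0782,  0.0741]))
   rack (array([ 0.4749, -0.1437,  0.0357]), array([ 0.586 , -0.0597,  0.0795]))
2
[[0.508, 0.244], [0.512, 0.256]]
```

View pics/wrist1.png

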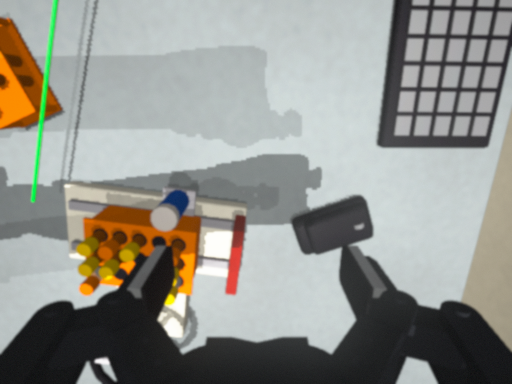

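The moves were refused, so the view is unchanged. I'll try complete rows.

>>> drive_tool:
  commands:
    - {"tx": -0.45,"ty": -0.95,"tz": -0.1,"rx": 0,"ry": 0,"rz": 0,"grip": -1}

```text
clock: 2.52
tcp_pos: [0.6662, -0.0175, 0.2292]
orientation: [-2.217, -2.225, -0.002]
contact_force: [0.4, -0.8, -0.3]
grip_width: 0.0851
```

>>> drive_tool:
  commands:
    - {"tx": -0.45,"ty": -0.95,"tz": -0.1,"rx": 0,"ry": 0,"rz": 0,"grip": -1}
    - {"tx": -0.45,"ty": -0.95,"tz": -0.1,"rx": 0,"ry": 0,"rz": 0,"grip": -1}
    - {"tx": -0.45,"ty": -0.95,"tz": -0.1,"rx": 0,"ry": 0,"rz": 0,"grip": -1}
    - {"tx": -0.45,"ty": -0.95,"tz": -0.1,"rx": 0,"ry": 0,"rz": 0,"grip": -1}
    - {"tx": -0.45,"ty": -0.95,"tz": -0.1,"rx": 0,"ry": 0,"rz": 0,"grip": -1}
    - {"tx": -0.45,"ty": -0.95,"tz": -0.1,"rx": 0,"ry": 0,"rz": 0,"grip": -1}
    - {"tx": -0.45,"ty": -0.95,"tz": -0.1,"rx": 0,"ry": 0,"rz": 0,"grip": -1}
    - {"tx": -0.45,"ty": -0.95,"tz": -0.1,"rx": 0,"ry": 0,"rz": 0,"grip": -1}
    - {"tx": -0.45,"ty": -0.95,"tz": -0.1,"rx": 0,"ry": 0,"rz": 0,"grip": -1}
    - {"tx": -0.45,"ty": -0.95,"tz": -0.1,"rx": 0,"ry": 0,"rz": 0,"grip": -1}

```text
clock: 3.78
tcp_pos: [0.5754, -0.2102, 0.2092]
orientation: [2.221, 2.221, 0.0]
contact_force: [-0.1, -0.7, 0.1]
grip_width: 0.0852
```

>>> drive_tool:
  commands:
    - {"tx": -0.45,"ty": -0.95,"tz": -0.1,"rx": 0,"ry": 0,"rz": 0,"grip": -1}
    - {"tx": -0.45,"ty": -0.95,"tz": -0.1,"rx": 0,"ry": 0,"rz": 0,"grip": -1}
    - {"tx": -0.45,"ty": -0.95,"tz": -0.1,"rx": 0,"ry": 0,"rz": 0,"grip": -1}
    - {"tx": -0.45,"ty": -0.95,"tz": -0.1,"rx": 0,"ry": 0,"rz": 0,"grip": -1}
    - {"tx": -0.45,"ty": -0.95,"tz": -0.1,"rx": 0,"ry": 0,"rz": 0,"grip": -1}
    - {"tx": 0,"ty": 0,"tz": 0,"rx": 0,"ry": 0,"rz": 0,"grip": -1}

```text
clock: 4.53
tcp_pos: [0.5296, -0.3064, 0.1992]
orientation: [2.226, 2.217, -0.002]
contact_force: [1.1, 0.3, 0.3]
grip_width: 0.0855
```

```bash
python3 - <<'E'
from m import *
np.set_printoptions(precision=4,suppress=True)
for c in ["wrist","scene","side"]:
    f=grab(c,c+"2.png")
    f,o=meas(c,f); print(c,status.get_obs()["tcp_pos"])
    for k,v in o.items():
        if k!="green": print("  ",k,v)
    if c!="wrist":
        W=o["green"]; print(len(W)); print(W[np.argsort(W[:,1])][::max(1,len(W)//25),:2].round(3).tolist())
    np.savez(f"pics/{c}2.npz",**{k:v for k,v in f.items()})
E
```

```text
Traceback (most recent call last):
  File "m.py", line 30, in meas
    W=ray_at_z(f,uv,.06); W=W[(W[:,0]>.3)&(W[:,0]<.8)&(W[:,1]>-.1)&(W[:,1]<.36)]
  File "h.py", line 20, in ray_at_z
    p=cv2.undistortPoints(np.array(uv,float).reshape(-1,1,2),K(f),np.array(f["dist_coeffs"])).reshape(-1,2)
      ~~~~~~~~~~~~~~~~~~~^^^^^^^^^^^^^^^^^^^^^^^^^^^^^^^^^^^^^^^^^^^^^^^^^^^^^^^^^^^^^^^^^^^^
cv2.error: OpenCV(4.12.0) /io/opencv/modules/calib3d/src/undistort.dispatch.cpp:347: error: (-215:Assertion failed) CV_IS_MAT(_src) && CV_IS_MAT(_dst) && (_src->rows == 1 || _src->cols == 1) && (_dst->rows == 1 || _dst->cols == 1) && _src->cols + _src->rows - 1 == _dst->rows + _dst->cols - 1 && (CV_MAT_TYPE(_src->type) == CV_32FC2 || CV_MAT_TYPE(_src->type) == CV_64FC2) && (CV_MAT_TYPE(_dst->type) == CV_32FC2 || CV_MAT_TYPE(_dst->type) == CV_64FC2) in function 'cvUndistortPointsInternal'
```

View pics/wrist2.png

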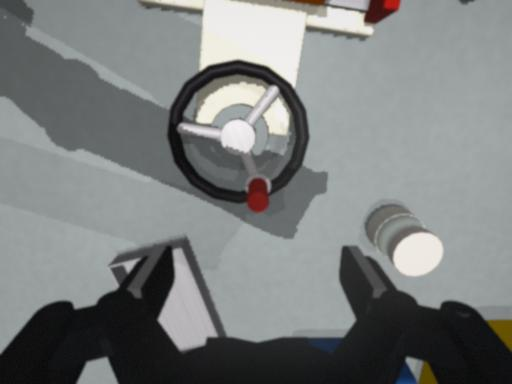

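The picture shows the red grip's top at about (258,200), the wheel hub at (238,135) and the fingers at (155,290) and (360,290). Next I'll measure these.

```bash
sed -i 's/    W=ray_at_z/    if len(uv)==0: out["green"]=np.zeros((0,3)); return f,out\n    W=ray_at_z/' m.py
python3 - <<'E'
from m import *
np.set_printoptions(precision=4,suppress=True)
for c in ["wrist","scene","side"]:
    f=grab(c,c+"2.png")
    f,o=meas(c,f); print(c,status.get_obs()["tcp_pos"])
    for k,v in o.items():
        if k!="green": print("  ",k,v)
    if c=="wrist":
        H=hsv(f); m=((H[...,0]<8)|(H[...,0]>172))&(H[...,1]>130); m[:150]=0;m[:,:230]=0;m[220:]=0;m[:,290:]=0
        uv=np.argwhere(m)[:,::-1]; print(uv.min(0),uv.max(0))
        print("top c", ray_at_z(f,[[258,203]],.132), "bot",ray_at_z(f,[[258,185]],.086+.01))
        v=f["frame"].max(2)<45; v[:55]=0; v[215:]=0; v[:,:160]=0; v[:,315:]=0
        e=cv2.fitEllipse(max(cv2.findContours(v.astype(np.uint8),cv2.RETR_EXTERNAL,2)[0],key=len)); print(e, ray_at_z(f,[e[0]],.08), "hub",ray_at_z(f,[[238,135]],.09))
        print(f["T"][:3,3])
    else:
        W=o["green"]; print(len(W)); print(W[np.argsort(W[:,1])][::max(1,len(W)//25),:2].round(3).tolist())
    np.savez(f"pics/{c}2.npz",**{k:v for k,v in f.items()})
    if c=="side": cv2.imwrite("pics/side2z.png",cv2.resize(f["frame"][110:280,150:350],(800,680),interpolation=cv2.INTER_CUBIC)[:600])
E
```

```text
wrist [ 0.5313 -0.3036  0.1993]
   rim (array([ 0.514 , -0.2583]), np.float64(0.056312111901480395), np.int64(4746))
   grip (array([ 0.531 , -0.2998,  0.1254]), array([ 0.5312, -0.3037]), np.int64(566))
   stop (array([ 0.636 , -0.1558,  0.0349]), array([ 0.6465, -0.1426,  0.0715]))
   rack (array([ 0.5527, -0.1435,  0.036 ]), array([ 0.5907, -0.1383,  0.0548]))
[245 181] [266 213]
top c [[ 0.5325 -0.3021  0.132 ]] bot [[ 0.5327 -0.2984  0.096 ]]
((237.91641235351562, 134.04342651367188), (130.1807861328125, 133.96240234375), 116.8961410522461) [[ 0.5148 -0.2552  0.08  ]] hub [[ 0.5155 -0.2549  0.09  ]]
[ 0.5313 -0.2238  0.3425]
scene [ 0.5316 -0.303   0.1993]
   rim (array([ 0.5145, -0.2623]), np.float64(0.057031593327262244), np.int64(340))
   grip (array([ 0.5356, -0.3091,  0.1177]), array([ 0.5291, -0.305 ]), np.int64(40))
   pin (array([0.4717, 0.3309, 0.1353]), array([0.4714, 0.3372]), np.int64(19))
   cap (array([ 0.5783, -0.0429,  0.0972]), np.int64(35))
   stop (array([ 0.6424, -0.1537,  0.0654]), array([ 0.6577, -0.0818,  0.0733]))
   rack (array([ 0.4875, -0.1441,  0.0367]), array([ 0.602 , -0.0763,  0.0795]))
15
[[0.435, 0.042], [0.504, 0.236], [0.507, 0.239], [0.51, 0.241], [0.503, 0.245], [0.506, 0.247], [0.51, 0.25], [0.517, 0.255], [0.531, 0.256], [0.545, 0.257], [0.52, 0.257], [0.535, 0.258], [0.523, 0.259], [0.512, 0.261], [0.516, 0.263]]
side [ 0.5318 -0.3028  0.1994]
   rim (array([ 0.5097, -0.2634]), np.float64(0.056970787773890766), np.int64(231))
   grip (array([ 0.5254, -0.308 ,  0.1202]), array([ 0.5306, -0.3061]), np.int64(48))
   pin (array([0.4645, 0.3306, 0.1371]), array([0.4686, 0.3348]), np.int64(25))
   cap (array([ 0.5719, -0.046 ,  0.0976]), np.int64(51))
   stop (array([ 0.6349, -0.1569,  0.0347]), array([ 0.6478, -0.0809,  0.0741]))
   rack (array([ 0.4749, -0.1443,  0.0361]), array([ 0.5857, -0.0639,  0.0786]))
2
[[0.756, 0.252], [0.512, 0.256]]
```

View pics/side2z.png

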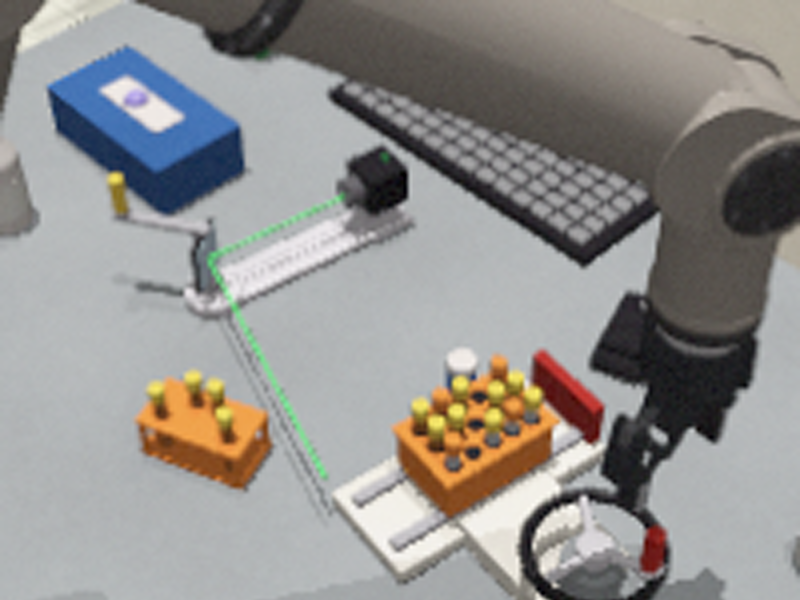

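>>> drive_tool:
  commands:
    - {"tx": 0,"ty": 0,"tz": -0.85,"rx": 0,"ry": 0,"rz": 0,"grip": -1}
    - {"tx": 0,"ty": 0,"tz": -0.85,"rx": 0,"ry": 0,"rz": 0,"grip": -1}
    - {"tx": 0,"ty": 0,"tz": -0.85,"rx": 0,"ry": 0,"rz": 0,"grip": -1}
    - {"tx": 0,"ty": 0,"tz": -0.85,"rx": 0,"ry": 0,"rz": 0,"grip": -1}
    - {"tx": 0,"ty": 0,"tz": -0.85,"rx": 0,"ry": 0,"rz": 0,"grip": -1}
    - {"tx": 0,"ty": 0,"tz": -0.8,"rx": 0,"ry": 0,"rz": 0,"grip": -1}
    - {"tx": 0,"ty": 0,"tz": 0,"rx": 0,"ry": 0,"rz": 0,"grip": 0.2}
    - {"tx": 0,"ty": 0,"tz": 0,"rx": 0,"ry": 0,"rz": 0,"grip": 1}
    - {"tx": 0,"ty": 0,"tz": 0,"rx": 0,"ry": 0,"rz": 0,"grip": 1}
    - {"tx": 0,"ty": 0,"tz": 0,"rx": 0,"ry": 0,"rz": 0,"grip": 1}
  grip_force: 50

```text
clock: 5.98
tcp_pos: [0.5314, -0.3041, 0.0991]
orientation: [2.221, 2.221, 0.001]
contact_force: [-1.8, 1.2, 2.3]
grip_width: 0.0167
```

>>> drive_tool:
  commands:
    - {"tx": 0,"ty": 0,"tz": 0,"rx": 0,"ry": 0,"rz": 0,"grip": 1}
    - {"tx": 0,"ty": 0,"tz": 0,"rx": 0,"ry": 0,"rz": 0,"grip": 1}

```text
clock: 6.22
tcp_pos: [0.5314, -0.3041, 0.0991]
orientation: [2.221, 2.221, 0.001]
contact_force: [-1.9, 0.9, 6.1]
grip_width: 0.0165
```

```bash
python3 - <<'E'
from m import *
np.set_printoptions(precision=4,suppress=True)
f=grab("wrist","wrist3.png"); print(status.get_obs())
E
```

```text
{'clock': 6.275, 'joints': array([ 0.3518,  0.5244,  0.0882,  1.8261, -0.0622,  0.7927,  0.4718]), 'qvel': array([-0.0001,  0.0017,  0.0008,  0.0001, -0.0001,  0.0006,  0.0009]), 'tau': array([  0.1306, -53.1444,   2.7162, -21.5053,   0.0643,  -0.5841,
         0.0003]), 'tcp_pos': array([ 0.5314, -0.3041,  0.0991]), 'orientation': array([2.2208, 2.2208, 0.0008]), 'contact_force': array([-1.5805,  0.2518,  6.7009]), 'moment': array([0.2277, 0.3458, 0.0555]), 'grip_width': 0.016886145179119467}
```

View pics/wrist3.png

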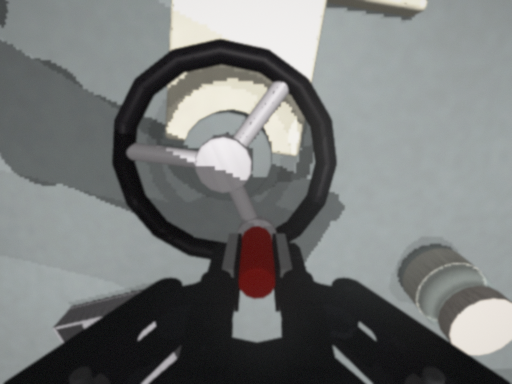

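```bash
python3 - <<'E'
import numpy as np, json
c=np.array([.5144,-.2592]);t0=np.arctan2(-.0449,.017)
cum=np.zeros(2);p0=c+.048*np.array([np.cos(t0),np.sin(t0)])
rows=[]
for k in range(1,31):
    t=t0-.2*k; p=c+.048*np.array([np.cos(t),np.sin(t)])-p0
    d=np.round((p-cum)/.02,2); cum+=d*.02; rows.append(d.tolist())
    print(k,d.tolist())
E
```

```text
1 [-0.46, -0.12]
2 [-0.48, -0.03]
3 [-0.48, 0.06]
4 [-0.45, 0.16]
5 [-0.41, 0.25]
6 [-0.35, 0.32]
7 [-0.29, 0.39]
8 [-0.2, 0.43]
9 [-0.11, 0.47]
10 [-0.01, 0.48]
11 [0.08, 0.47]
12 [0.17, 0.45]
13 [0.25, 0.4]
14 [0.34, 0.34]
15 [0.39, 0.28]
16 [0.44, 0.18]
17 [0.47, 0.1]
18 [0.48, 0.0]
19 [0.47, -0.09]
20 [0.44, -0.19]
21 [0.4, -0.26]
22 [0.33, -0.35]
23 [0.27, -0.4]
24 [0.17, -0.45]
25 [0.08, -0.47]
26 [-0.01, -0.48]
27 [-0.11, -0.46]
28 [-0.19, -0.44]
29 [-0.28, -0.39]
30 [-0.36, -0.32]
```

>>> drive_tool:
  commands:
    - {"tx": -0.46,"ty": -0.12,"tz": 0,"rx": 0,"ry": 0,"rz": 0,"grip": 1}
    - {"tx": -0.48,"ty": -0.03,"tz": 0,"rx": 0,"ry": 0,"rz": 0,"grip": 1}
    - {"tx": -0.48,"ty": 0.06,"tz": 0,"rx": 0,"ry": 0,"rz": 0,"grip": 1}
    - {"tx": -0.45,"ty": 0.16,"tz": 0,"rx": 0,"ry": 0,"rz": 0,"grip": 1}
    - {"tx": -0.41,"ty": 0.25,"tz": 0,"rx": 0,"ry": 0,"rz": 0,"grip": 1}

```text
clock: 6.9
tcp_pos: [0.4851, -0.2988, 0.0991]
orientation: [2.221, 2.218, 0.0]
contact_force: [1.8, -1.4, 6.1]
grip_width: 0.0166
```

```bash
python3 - <<'E'
from m import *
f=grab("side","side4.png"); cv2.imwrite("pics/side4z.png",cv2.resize(f["frame"][180:290,230:380],(800,587),interpolation=cv2.INTER_CUBIC))
E
```

```text
(no output)
```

View pics/side4z.png

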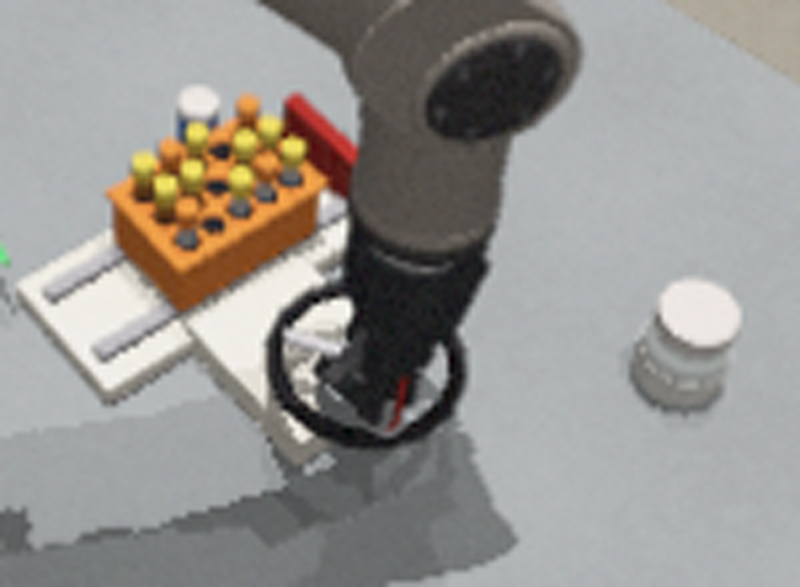

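The wheel turns with the held grip at about (390,400), and the rack has moved toward the red stop. I'll keep winding.

>>> drive_tool:
  commands:
    - {"tx": -0.35,"ty": 0.32,"tz": 0,"rx": 0,"ry": 0,"rz": 0,"grip": 1}
    - {"tx": -0.29,"ty": 0.39,"tz": 0,"rx": 0,"ry": 0,"rz": 0,"grip": 1}
    - {"tx": -0.2,"ty": 0.43,"tz": 0,"rx": 0,"ry": 0,"rz": 0,"grip": 1}
    - {"tx": -0.11,"ty": 0.47,"tz": 0,"rx": 0,"ry": 0,"rz": 0,"grip": 1}
    - {"tx": -0.01,"ty": 0.48,"tz": 0,"rx": 0,"ry": 0,"rz": 0,"grip": 1}
    - {"tx": 0.08,"ty": 0.47,"tz": 0,"rx": 0,"ry": 0,"rz": 0,"grip": 1}
    - {"tx": 0.17,"ty": 0.45,"tz": 0,"rx": 0,"ry": 0,"rz": 0,"grip": 1}
    - {"tx": 0.25,"ty": 0.4,"tz": 0,"rx": 0,"ry": 0,"rz": 0,"grip": 1}
    - {"tx": 0.34,"ty": 0.34,"tz": 0,"rx": 0,"ry": 0,"rz": 0,"grip": 1}
    - {"tx": 0.39,"ty": 0.28,"tz": 0,"rx": 0,"ry": 0,"rz": 0,"grip": 1}

```text
clock: 8.2
tcp_pos: [0.4901, -0.2175, 0.099]
orientation: [2.222, 2.22, -0.001]
contact_force: [-0.9, -2.4, 9.0]
grip_width: 0.0168
```

>>> drive_tool:
  commands:
    - {"tx": 0.44,"ty": 0.18,"tz": 0,"rx": 0,"ry": 0,"rz": 0,"grip": 1}
    - {"tx": 0.47,"ty": 0.1,"tz": 0,"rx": 0,"ry": 0,"rz": 0,"grip": 1}
    - {"tx": 0.48,"ty": 0,"tz": 0,"rx": 0,"ry": 0,"rz": 0,"grip": 1}
    - {"tx": 0.47,"ty": -0.09,"tz": 0,"rx": 0,"ry": 0,"rz": 0,"grip": 1}
    - {"tx": 0.44,"ty": -0.19,"tz": 0,"rx": 0,"ry": 0,"rz": 0,"grip": 1}
    - {"tx": 0.4,"ty": -0.26,"tz": 0,"rx": 0,"ry": 0,"rz": 0,"grip": 1}
    - {"tx": 0.33,"ty": -0.35,"tz": 0,"rx": 0,"ry": 0,"rz": 0,"grip": 1}

```text
clock: 9.07
tcp_pos: [0.5506, -0.2297, 0.099]
orientation: [-2.222, -2.22, 0.001]
contact_force: [-3.5, 0.2, 11.3]
grip_width: 0.017
```

```bash
python3 - <<'E'
from m import *
f=grab("scene","scene5.png"); cv2.imwrite("pics/scene5z.png",cv2.resize(f["frame"][170:280,150:300],(800,587),interpolation=cv2.INTER_CUBIC))
f,o=meas("scene",f)
for k in ["stop","rack","cap"]: print(k,o.get(k))
E
```

```text
stop (array([ 0.6351914 , -0.15444984,  0.06233761]), array([ 0.65618006, -0.08184617,  0.07357967]))
rack (array([ 0.51978402, -0.14883082,  0.03489853]), array([ 0.63701229, -0.08548367,  0.07794129]))
cap (array([ 0.61456544, -0.04848414,  0.09741856]), np.int64(40))
```

View pics/scene5z.png

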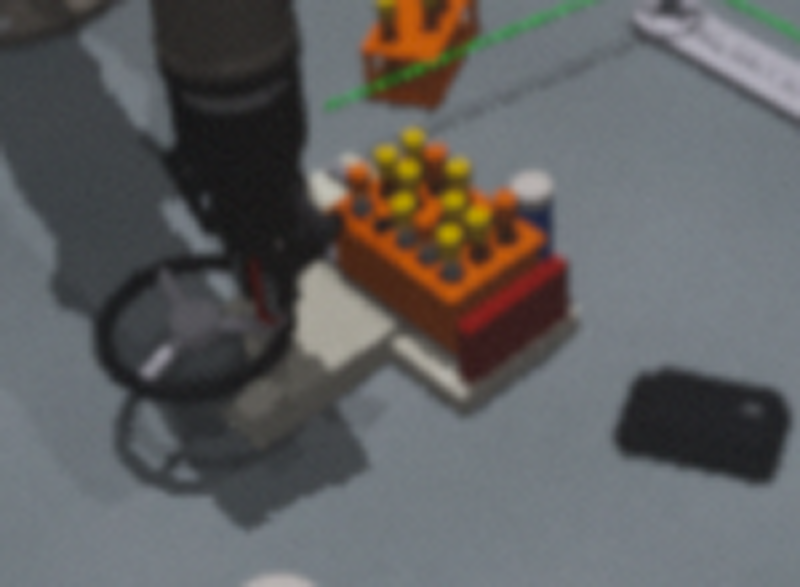

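>>> drive_tool:
  commands:
    - {"tx": 0.14,"ty": -0.2,"tz": 0,"rx": 0,"ry": 0,"rz": 0,"grip": 1}
    - {"tx": 0.13,"ty": -0.2,"tz": 0,"rx": 0,"ry": 0,"rz": 0,"grip": 1}

```text
clock: 9.38
tcp_pos: [0.5557, -0.2377, 0.0991]
orientation: [-2.222, -2.22, 0.001]
contact_force: [-2.9, 0.9, 11.2]
grip_width: 0.0165
```

>>> drive_tool:
  commands:
    - {"tx": 0.09,"ty": -0.22,"tz": 0,"rx": 0,"ry": 0,"rz": 0,"grip": 1}

```text
clock: 9.5
tcp_pos: [0.5576, -0.2419, 0.0991]
orientation: [-2.222, -2.22, 0.001]
contact_force: [-2.1, 1.1, 9.8]
grip_width: 0.0168
```

>>> drive_tool:
  commands:
    - {"tx": 0.08,"ty": -0.23,"tz": 0,"rx": 0,"ry": 0,"rz": 0,"grip": 1}

```text
clock: 9.62
tcp_pos: [0.5592, -0.2465, 0.099]
orientation: [-2.222, -2.22, 0.001]
contact_force: [-2.4, 1.1, 10.5]
grip_width: 0.0168
```

```bash
python3 - <<'E'
from m import *
f=grab("scene","scene6.png"); cv2.imwrite("pics/scene6z.png",cv2.resize(f["frame"][190:270,200:300],(750,600),interpolation=cv2.INTER_CUBIC))
f,o=meas("scene",f)
for k in ["stop","rack","cap"]: print(k,o.get(k))
E
```

```text
stop (array([ 0.6367956 , -0.15431131,  0.06316739]), array([ 0.65699603, -0.08100424,  0.07346235]))
rack (array([ 0.52279381, -0.14982591,  0.03584741]), array([ 0.63898035, -0.08887536,  0.07949153]))
cap (array([ 0.61619179, -0.04917947,  0.09787162]), np.int64(39))
```

View pics/scene6z.png

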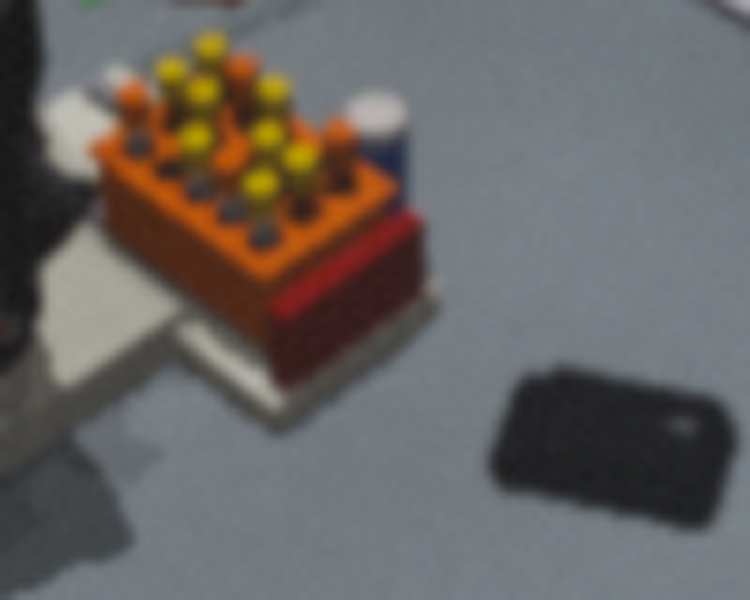

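>>> drive_tool:
  commands:
    - {"tx": 0.05,"ty": -0.23,"tz": 0,"rx": 0,"ry": 0,"rz": 0,"grip": 1}

```text
clock: 9.8
tcp_pos: [0.5602, -0.2507, 0.0991]
orientation: [-2.221, -2.22, 0.0]
contact_force: [-2.3, 0.9, 10.7]
grip_width: 0.0167
```

>>> drive_tool:
  commands:
    - {"tx": 0.03,"ty": -0.24,"tz": 0,"rx": 0,"ry": 0,"rz": 0,"grip": 1}

```text
clock: 9.93
tcp_pos: [0.5609, -0.2556, 0.099]
orientation: [-2.221, -2.22, 0.0]
contact_force: [-2.2, 2.1, 10.6]
grip_width: 0.0165
```

>>> drive_tool:
  commands:
    - {"tx": 0,"ty": -0.24,"tz": 0,"rx": 0,"ry": 0,"rz": 0,"grip": 1}

```text
clock: 10.05
tcp_pos: [0.5611, -0.2603, 0.0991]
orientation: [-2.221, -2.221, -0.0]
contact_force: [-2.6, 2.0, 10.1]
grip_width: 0.0165
```

>>> drive_tool:
  commands:
    - {"tx": -0.02,"ty": -0.24,"tz": 0,"rx": 0,"ry": 0,"rz": 0,"grip": 1}

```text
clock: 10.18
tcp_pos: [0.5607, -0.265, 0.0991]
orientation: [-2.221, -2.221, -0.0]
contact_force: [-0.2, 2.0, 9.6]
grip_width: 0.0167
```

>>> drive_tool:
  commands:
    - {"tx": -0.05,"ty": -0.23,"tz": 0,"rx": 0,"ry": 0,"rz": 0,"grip": 1}

```text
clock: 10.3
tcp_pos: [0.56, -0.2696, 0.0991]
orientation: [-2.221, -2.221, -0.001]
contact_force: [-1.4, 1.2, 8.9]
grip_width: 0.0168
```

>>> drive_tool:
  commands:
    - {"tx": -0.06,"ty": -0.23,"tz": 0,"rx": 0,"ry": 0,"rz": 0,"grip": 1}

```text
clock: 10.42
tcp_pos: [0.5594, -0.2722, 0.099]
orientation: [-2.22, -2.221, -0.004]
contact_force: [1.1, 11.3, 11.8]
grip_width: 0.0164
```

>>> drive_tool:
  commands:
    - {"tx": -0.09,"ty": -0.22,"tz": 0,"rx": 0,"ry": 0,"rz": 0,"grip": 1}

```text
clock: 10.55
tcp_pos: [0.5593, -0.2724, 0.0991]
orientation: [-2.215, -2.223, -0.011]
contact_force: [4.9, 20.1, 12.1]
grip_width: 0.0164
```

```bash
python3 - <<'E'
from m import *
f=grab("scene","scene7.png"); cv2.imwrite("pics/scene7z.png",cv2.resize(f["frame"][190:270,200:300],(750,600),interpolation=cv2.INTER_CUBIC))
f,o=meas("scene",f)
for k in ["stop","rack","cap"]: print(k,o.get(k))
E
```

```text
stop (array([ 0.638095  , -0.15575066,  0.06509231]), array([ 0.6564916 , -0.08140755,  0.07340529]))
rack (array([ 0.52676882, -0.15020695,  0.03634751]), array([ 0.64340141, -0.09249828,  0.07970144]))
cap (array([ 0.62126524, -0.0499384 ,  0.09730584]), np.int64(39))
```

View pics/scene7z.png

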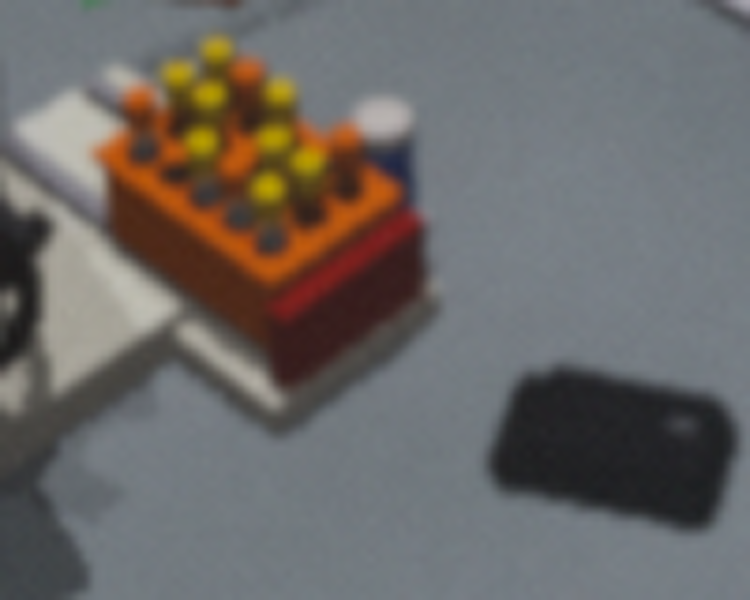

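The rack touches the red stop at about (345,270), and the reaction jumped to about 20 N with no further motion. The carriage is home, so I'll ease off slightly and release.

>>> drive_tool:
  commands:
    - {"tx": 0.05,"ty": 0.15,"tz": 0,"rx": 0,"ry": 0,"rz": 0,"grip": 1}
    - {"tx": 0,"ty": 0,"tz": 0,"rx": 0,"ry": 0,"rz": 0,"grip": 0}
    - {"tx": 0,"ty": 0,"tz": 0,"rx": 0,"ry": 0,"rz": 0,"grip": -0.6}
    - {"tx": 0,"ty": 0,"tz": 0,"rx": 0,"ry": 0,"rz": 0,"grip": -0.6}

```text
clock: 11.1
tcp_pos: [0.5574, -0.2764, 0.0978]
orientation: [-2.222, -2.22, 0.002]
contact_force: [0.1, 0.0, 0.4]
grip_width: 0.0681
```

>>> drive_tool:
  commands:
    - {"tx": 0,"ty": 0,"tz": 1,"rx": 0,"ry": 0,"rz": 0,"grip": -0.6}
    - {"tx": 0,"ty": 0,"tz": 1,"rx": 0,"ry": 0,"rz": 0,"grip": -0.6}
    - {"tx": 0,"ty": 0,"tz": 1,"rx": 0,"ry": 0,"rz": 0,"grip": -0.6}
    - {"tx": 0,"ty": 0,"tz": 1,"rx": 0,"ry": 0,"rz": 0,"grip": -0.6}
    - {"tx": 0,"ty": 0,"tz": 1,"rx": 0,"ry": 0,"rz": 0,"grip": -0.6}

```text
clock: 11.72
tcp_pos: [0.5585, -0.2762, 0.2005]
orientation: [2.221, 2.22, 0.001]
contact_force: [-0.5, -0.7, 0.1]
grip_width: 0.0684
```

```bash
python3 - <<'E'
from m import *
np.set_printoptions(precision=4,suppress=True)
print(status.get_obs()["tcp_pos"])
for c in ["wrist","scene"]:
    f=grab(c,c+"8.png"); f,o=meas(c,f); print(c)
    for k,v in o.items():
        if k!="green": print("  ",k,v)
E
```

```text
[ 0.5585 -0.2762  0.2005]
wrist
   rim (array([ 0.5148, -0.2575]), np.float64(0.05655034717201356), np.int64(4043))
   grip (array([ 0.56  , -0.2674,  0.1258]), array([ 0.5601, -0.2711]), np.int64(547))
   stop (array([ 0.636 , -0.1555,  0.0407]), array([ 0.6515, -0.1204,  0.0719]))
   rack (array([ 0.5237, -0.1491,  0.0385]), array([ 0.6454, -0.1326,  0.0711]))
scene
   rim (array([ 0.5145, -0.2626]), np.float64(0.05728428371538792), np.int64(317))
   grip (array([ 0.5634, -0.2768,  0.1189]), array([ 0.5702, -0.2826]), np.int64(37))
   pin (array([0.4714, 0.3314, 0.135 ]), array([0.4742, 0.3372]), np.int64(19))
   cap (array([ 0.621 , -0.0491,  0.0968]), np.int64(38))
   stop (array([ 0.6388, -0.1548,  0.0659]), array([ 0.6568, -0.0802,  0.0739]))
   rack (array([ 0.528 , -0.1492,  0.0357]), array([ 0.6436, -0.0904,  0.0795]))
```

View pics/wrist8.png

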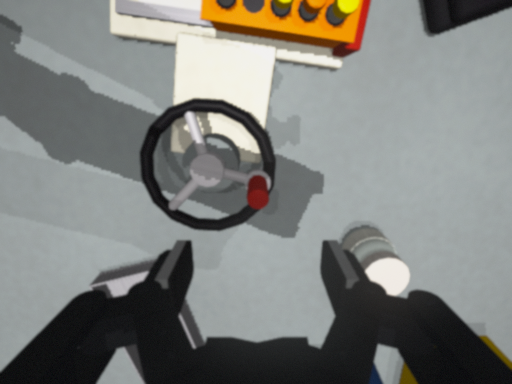

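>>> drive_tool:
  commands:
    - {"tx": 0,"ty": 0.95,"tz": 0.2,"rx": 0,"ry": 0,"rz": 0,"grip": -0.6}
    - {"tx": 0,"ty": 0.95,"tz": 0.2,"rx": 0,"ry": 0,"rz": 0,"grip": -0.6}
    - {"tx": 0,"ty": 0.95,"tz": 0.2,"rx": 0,"ry": 0,"rz": 0,"grip": -0.6}
    - {"tx": 0,"ty": 0.95,"tz": 0.2,"rx": 0,"ry": 0,"rz": 0,"grip": -0.6}
    - {"tx": 0,"ty": 0.95,"tz": 0.2,"rx": 0,"ry": 0,"rz": 0,"grip": -0.6}
    - {"tx": 0,"ty": 0.95,"tz": 0.2,"rx": 0,"ry": 0,"rz": 0,"grip": -0.6}
    - {"tx": 0,"ty": 0.95,"tz": 0.2,"rx": 0,"ry": 0,"rz": 0,"grip": -0.6}
    - {"tx": 0,"ty": 0.95,"tz": 0.2,"rx": 0,"ry": 0,"rz": 0,"grip": -0.6}
    - {"tx": 0,"ty": 0.95,"tz": 0.2,"rx": 0,"ry": 0,"rz": 0,"grip": -0.6}
    - {"tx": 0,"ty": 0,"tz": 0,"rx": 0,"ry": 0,"rz": 0,"grip": -0.6}

```text
clock: 13.08
tcp_pos: [0.5588, -0.1026, 0.2347]
orientation: [2.218, 2.225, 0.002]
contact_force: [1.2, -0.4, -0.8]
grip_width: 0.0682
```

```bash
python3 - <<'E'
from m import *
np.set_printoptions(precision=4,suppress=True)
print(status.get_obs()["tcp_pos"])
for c in ["wrist"]:
    f=grab(c,c+"9.png"); f,o=meas(c,f); print(c)
    for k,v in o.items():
        if k!="green": print("  ",k,v)
    W=o["green"]; print(len(W)); print(W[np.argsort(W[:,1])][::max(1,len(W)//25),:2].round(3).tolist())
    np.savez("pics/wrist9.npz",**f)
E
```

```text
[ 0.5588 -0.1026  0.2347]
wrist
   rim (array([ 0.5146, -0.2547]), np.float64(0.05675386888675408), np.int64(973))
   grip (array([ 0.5598, -0.2641,  0.1204]), array([ 0.5599, -0.2708]), np.int64(368))
   post (array([ 0.6102, -0.0374,  0.0648]), array([ 0.6204, -0.0466]), np.int64(22))
   cap (array([ 0.6195, -0.0457,  0.0963]), np.int64(741))
   stop (array([ 0.6464, -0.1482,  0.0695]), array([ 0.6573, -0.0682,  0.072 ]))
   rack (array([ 0.5351, -0.1477,  0.0486]), array([ 0.6542, -0.0545,  0.0795]))
472
[[0.415, -0.032], [0.414, -0.028], [0.418, -0.023], [0.416, -0.019], [0.42, -0.014], [0.421, -0.01], [0.421, -0.006], [0.426, -0.001], [0.426, 0.002], [0.426, 0.006], [0.431, 0.011], [0.43, 0.015], [0.431, 0.019], [0.431, 0.022], [0.431, 0.026], [0.437, 0.03], [0.438, 0.034], [0.437, 0.038], [0.44, 0.042], [0.438, 0.045], [0.44, 0.048], [0.446, 0.052], [0.442, 0.054], [0.444, 0.058], [0.448, 0.061], [0.449, 0.065], [0.449, 0.068]]
```

View pics/wrist9.png

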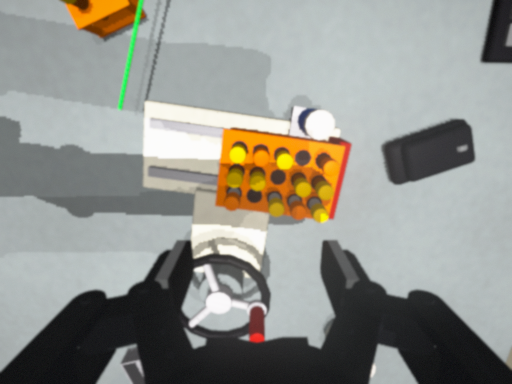

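>>> drive_tool:
  commands:
    - {"tx": -0.25,"ty": 0.95,"tz": 0,"rx": 0,"ry": 0,"rz": 0,"grip": -1}
    - {"tx": -0.25,"ty": 0.95,"tz": 0,"rx": 0,"ry": 0,"rz": 0,"grip": -1}
    - {"tx": -0.25,"ty": 0.95,"tz": 0,"rx": 0,"ry": 0,"rz": 0,"grip": -1}
    - {"tx": -0.25,"ty": 0.95,"tz": 0,"rx": 0,"ry": 0,"rz": 0,"grip": -1}
    - {"tx": -0.25,"ty": 0.95,"tz": 0,"rx": 0,"ry": 0,"rz": 0,"grip": -1}
    - {"tx": -0.25,"ty": 0.95,"tz": 0,"rx": 0,"ry": 0,"rz": 0,"grip": -1}
    - {"tx": -0.25,"ty": 0.95,"tz": 0,"rx": 0,"ry": 0,"rz": 0,"grip": -1}
    - {"tx": -0.25,"ty": 0.95,"tz": 0,"rx": 0,"ry": 0,"rz": 0,"grip": -1}
    - {"tx": -0.25,"ty": 0.95,"tz": 0,"rx": 0,"ry": 0,"rz": 0,"grip": -1}
    - {"tx": -0.25,"ty": 0.95,"tz": 0,"rx": 0,"ry": 0,"rz": 0,"grip": -1}

```text
clock: 14.38
tcp_pos: [0.5075, 0.0868, 0.2343]
orientation: [-2.22, -2.222, 0.0]
contact_force: [-0.5, 0.0, 0.5]
grip_width: 0.0853
```

>>> drive_tool:
  commands:
    - {"tx": -0.25,"ty": 0.95,"tz": 0,"rx": 0,"ry": 0,"rz": 0,"grip": -1}
    - {"tx": -0.25,"ty": 0.95,"tz": 0,"rx": 0,"ry": 0,"rz": 0,"grip": -1}
    - {"tx": -0.25,"ty": 0.95,"tz": 0,"rx": 0,"ry": 0,"rz": 0,"grip": -1}
    - {"tx": -0.25,"ty": 0.95,"tz": 0,"rx": 0,"ry": 0,"rz": 0,"grip": -1}
    - {"tx": -0.25,"ty": 0.95,"tz": 0,"rx": 0,"ry": 0,"rz": 0,"grip": -1}
    - {"tx": -0.25,"ty": 0.95,"tz": 0,"rx": 0,"ry": 0,"rz": 0,"grip": -1}
    - {"tx": -0.25,"ty": 0.95,"tz": 0,"rx": 0,"ry": 0,"rz": 0,"grip": -1}
    - {"tx": 0,"ty": 0,"tz": 0,"rx": 0,"ry": 0,"rz": 0,"grip": -1}

```text
clock: 15.38
tcp_pos: [0.4721, 0.2203, 0.2343]
orientation: [-2.217, -2.225, -0.0]
contact_force: [-0.0, -0.4, 0.5]
grip_width: 0.0854
```

```bash
python3 - <<'E'
from m import *
np.set_printoptions(precision=4,suppress=True)
print(status.get_obs()["tcp_pos"])
for c in ["wrist"]:
    f=grab(c,c+"10.png"); f,o=meas(c,f); print(c)
    for k,v in o.items():
        if k!="green": print("  ",k,v)
    W=o["green"]; print(len(W)); print(W[np.argsort(W[:,1])][::max(1,len(W)//40),:2].round(3).tolist())
    np.savez("pics/wrist10.npz",**f)
E
```

```text
[0.4721 0.2203 0.2343]
wrist
   pin (array([0.4686, 0.3373, 0.1479]), array([0.4683, 0.3388]), np.int64(471))
   rack (array([ 0.5639, -0.0639,  0.0317]), array([ 0.5925, -0.0588,  0.0445]))
1030
[[0.42, -0.016], [0.425, 0.001], [0.431, 0.018], [0.435, 0.031], [0.442, 0.046], [0.445, 0.06], [0.452, 0.074], [0.455, 0.088], [0.46, 0.101], [0.464, 0.114], [0.468, 0.125], [0.47, 0.136], [0.473, 0.144], [0.476, 0.152], [0.478, 0.16], [0.484, 0.167], [0.485, 0.174], [0.485, 0.182], [0.489, 0.188], [0.493, 0.194], [0.492, 0.202], [0.498, 0.208], [0.5, 0.215], [0.502, 0.218], [0.758, 0.222], [0.503, 0.225], [0.504, 0.232], [0.674, 0.235], [0.678, 0.236], [0.675, 0.238], [0.669, 0.239], [0.663, 0.24], [0.661, 0.241], [0.632, 0.243], [0.634, 0.244], [0.618, 0.246], [0.601, 0.248], [0.585, 0.251], [0.575, 0.253], [0.564, 0.255], [0.549, 0.257], [0.537, 0.259]]
```

View pics/wrist10.png

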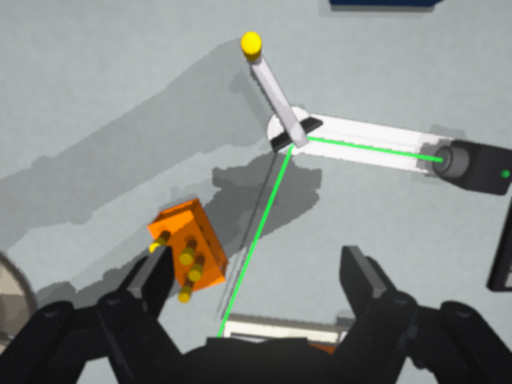

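The yellow pin is at (252,45), the mirror near (297,135), the lens near (440,160), and the green line currently passes short of the carriage.

```bash
cat > g.py <<'E'
from m import *
def lines(f,o):
    W=o["green"][:,:2]
    a=W[(W[:,1]<.225)&(W[:,0]<.72)&(W[:,1]>-.1)]; b=W[(W[:,1]>.225)&(W[:,0]>.54)&(W[:,0]<.68)]
    out=[]
    for w in (a,b):
        if len(w)<8: out.append(None); continue
        l=cv2.fitLine(w.astype(np.float32),cv2.DIST_HUBER,0,.001,.001).ravel(); out.append(l)
    return out,len(a),len(b)
E
python3 - <<'E'
from g import *
np.set_printoptions(precision=4,suppress=True)
f=dict(np.load("pics/wrist10.npz")); f,o=meas("wrist",f)
(l,c),n,m=lines(f,o); print(l,c,n,m)
A=np.array([[l[0],-c[0]],[l[1],-c[1]]]); s=np.linalg.solve(A,c[2:]-l[2:]); piv=l[2:]+s[0]*l[:2]
aw=np.degrees(np.arctan2(*( -l[:2][::-1]*np.sign(l[1])))); ac=np.degrees(np.arctan2(c[1],c[0]))
pin=np.array([.4686,.3378]); post=np.array([.620,-.046])
d=pin-piv; print("piv",piv,"line",aw,"cam",ac,"normal",(aw+ac)/2,"pin",np.degrees(np.arctan2(d[1],d[0])),np.hypot(*d))
p=post-piv; ap=np.degrees(np.arctan2(p[1],p[0])); print("post ang",ap,np.hypot(*p),"turn",(ap-aw)/2)
t=np.radians((ap-aw)/2); t0=np.arctan2(d[1],d[0])
for k in np.linspace(0,1,9): print(k,(piv+.09*np.array([np.cos(t0+k*t),np.sin(t0+k*t)])).round(4))
E
```

```text
[0.3261 0.9454 0.4687 0.1272] [ 0.9877 -0.1565  0.6195  0.2454] 587 295
piv [0.5152 0.2619] line -109.02921 cam -9.002917 normal -59.016064 pin 121.54622500134174 0.08903957247017952
post ang -71.20140200922089 0.32526965463001045 turn 18.913905471219636
0.0 [0.4681 0.3386]
0.125 [0.465  0.3366]
0.25 [0.4619 0.3345]
0.375 [0.459  0.3322]
0.5 [0.4561 0.3298]
0.625 [0.4534 0.3273]
0.75 [0.4507 0.3247]
0.875 [0.4482 0.322 ]
1.0 [0.4458 0.3192]
```

>>> drive_tool:
  commands:
    - {"tx": -0.03,"ty": 0.98,"tz": 0,"rx": 0,"ry": 0,"rz": 0,"grip": -1}
    - {"tx": -0.03,"ty": 0.98,"tz": 0,"rx": 0,"ry": 0,"rz": 0,"grip": -1}
    - {"tx": -0.03,"ty": 0.98,"tz": 0,"rx": 0,"ry": 0,"rz": 0,"grip": -1}
    - {"tx": -0.03,"ty": 0.98,"tz": 0,"rx": 0,"ry": 0,"rz": 0,"grip": -1}
    - {"tx": -0.03,"ty": 0.98,"tz": 0,"rx": 0,"ry": 0,"rz": 0,"grip": -1}
    - {"tx": -0.03,"ty": 0.98,"tz": 0,"rx": 0,"ry": 0,"rz": 0,"grip": -1}
    - {"tx": 0,"ty": 0,"tz": -0.87,"rx": 0,"ry": 0,"rz": 0,"grip": -1}
    - {"tx": 0,"ty": 0,"tz": -0.87,"rx": 0,"ry": 0,"rz": 0,"grip": -1}
    - {"tx": 0,"ty": 0,"tz": -0.87,"rx": 0,"ry": 0,"rz": 0,"grip": -1}
    - {"tx": 0,"ty": 0,"tz": -0.87,"rx": 0,"ry": 0,"rz": 0,"grip": -1}

```text
clock: 16.68
tcp_pos: [0.4698, 0.3348, 0.1631]
orientation: [2.222, 2.22, -0.002]
contact_force: [0.4, -0.6, 0.7]
grip_width: 0.0853
```

>>> drive_tool:
  commands:
    - {"tx": 0,"ty": 0,"tz": -0.87,"rx": 0,"ry": 0,"rz": 0,"grip": -1}
    - {"tx": 0,"ty": 0,"tz": -0.87,"rx": 0,"ry": 0,"rz": 0,"grip": -1}
    - {"tx": 0,"ty": 0,"tz": -0.8,"rx": 0,"ry": 0,"rz": 0,"grip": -1}
    - {"tx": 0,"ty": 0,"tz": 0,"rx": 0,"ry": 0,"rz": 0,"grip": 0.2}
    - {"tx": 0,"ty": 0,"tz": 0,"rx": 0,"ry": 0,"rz": 0,"grip": 1}
    - {"tx": 0,"ty": 0,"tz": 0,"rx": 0,"ry": 0,"rz": 0,"grip": 1}
    - {"tx": 0,"ty": 0,"tz": 0,"rx": 0,"ry": 0,"rz": 0,"grip": 1}
    - {"tx": 0,"ty": 0,"tz": 0,"rx": 0,"ry": 0,"rz": 0,"grip": 1}

```text
clock: 17.68
tcp_pos: [0.468, 0.336, 0.1148]
orientation: [-2.22, -2.221, 0.004]
contact_force: [-6.8, -2.1, 9.9]
grip_width: 0.0147
```

```bash
python3 - <<'E'
from g import *
np.set_printoptions(precision=4,suppress=True)
print(status.get_obs()["tcp_pos"],status.get_obs()["contact_force"])
f=grab("wrist","wrist11.png"); f,o=meas("wrist",f); print(lines(f,o))
E
```

```text
[0.468  0.336  0.1148] [-6.8342 -2.1137  9.8976]
([None, array([ 0.9878, -0.1557,  0.6346,  0.2421], dtype=float32)], 0, 478)
```

View pics/wrist11.png

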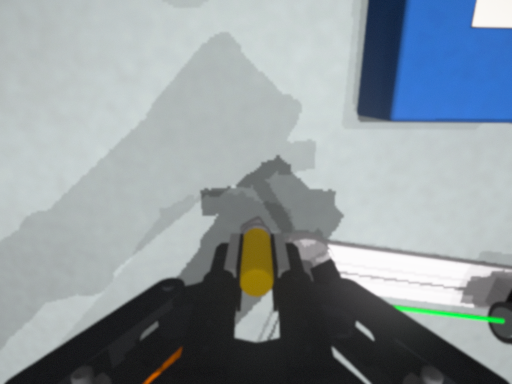

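The yellow pin is held between the pads at (257,260). Now I'll swing it along its arc.

>>> drive_tool:
  commands:
    - {"tx": -0.16,"ty": -0.1,"tz": 0,"rx": 0,"ry": 0,"rz": 0,"grip": 1}
    - {"tx": -0.15,"ty": -0.11,"tz": 0,"rx": 0,"ry": 0,"rz": 0,"grip": 1}
    - {"tx": -0.15,"ty": -0.11,"tz": 0,"rx": 0,"ry": 0,"rz": 0,"grip": 1}
    - {"tx": -0.14,"ty": -0.12,"tz": 0,"rx": 0,"ry": 0,"rz": 0,"grip": 1}
    - {"tx": -0.14,"ty": -0.12,"tz": 0,"rx": 0,"ry": 0,"rz": 0,"grip": 1}
    - {"tx": -0.13,"ty": -0.13,"tz": 0,"rx": 0,"ry": 0,"rz": 0,"grip": 1}
    - {"tx": -0.13,"ty": -0.13,"tz": 0,"rx": 0,"ry": 0,"rz": 0,"grip": 1}
    - {"tx": -0.12,"ty": -0.14,"tz": 0,"rx": 0,"ry": 0,"rz": 0,"grip": 1}
    - {"tx": 0,"ty": 0,"tz": 0,"rx": 0,"ry": 0,"rz": 0,"grip": 1}
    - {"tx": 0,"ty": 0,"tz": 0,"rx": 0,"ry": 0,"rz": 0,"grip": 1}

```text
clock: 18.98
tcp_pos: [0.4472, 0.3188, 0.1148]
orientation: [-2.219, -2.222, -0.005]
contact_force: [-2.2, 7.0, 5.5]
grip_width: 0.0147
```

```bash
cat > look.py <<'E'
import sys
from g import *
np.set_printoptions(precision=4,suppress=True)
i=sys.argv[1]; print(status.get_obs()["tcp_pos"],status.get_obs()["contact_force"])
piv=np.array([.5152,.2619])
for c in ["side","scene"]:
    f=grab(c,c+i+".png"); P=cloud(f)
    b,g,r_=[f["frame"][...,k].astype(int) for k in range(3)]
    m=(g-np.maximum(b,r_)>30); uv=np.argwhere(m)[:,::-1]; W=ray_at_z(f,uv,.06)[:,:2]
    k=(W[:,0]>.45)&(W[:,0]<.68)&(W[:,1]>-.08)&(W[:,1]<.23); w=W[k]
    print(c,len(w))
    if len(w)>6:
        l=cv2.fitLine(w.astype(np.float32),cv2.DIST_HUBER,0,.001,.001).ravel(); l=l*np.array([1,1,1,1.]); 
        if l[1]>0: l[:2]*=-1
        print("angle",np.degrees(np.arctan2(l[1],l[0])),l, "at y=-.046 x=",l[2]+l[0]/l[1]*(-.046-l[3]), "end",w[np.argmin(w[:,1])],"pt@.2319",l[2]+l[0]/l[1]*(.2319-l[3]))
    o=meas(c,f)[1]; print({k:o.get(k) for k in ["cap","post","rack","stop"]})
    print("proj pivot,post",proj(f,[[*piv,.06],[.62,-.046,.06]]))
    a=f["frame"][130:250,170:350] if c=="side" else f["frame"][140:260,200:380]
    cv2.imwrite("pics/"+c+i+"z.png",cv2.resize(a,(800,533),interpolation=cv2.INTER_CUBIC))
E
python3 look.py 12
```

```text
[0.4472 0.3188 0.1148] [-2.1989  7.      5.5462]
side 91
angle -75.36690221799755 [ 0.2526 -0.9676  0.5576  0.0958] at y=-.046 x= 0.5946688693624903 end [ 0.5909 -0.0348] pt@.2319 0.522109890195336
{'cap': (array([ 0.6076, -0.0516,  0.098 ]), np.int64(50)), 'post': None, 'rack': (array([ 0.5167, -0.15  ,  0.0355]), array([ 0.63  , -0.0714,  0.0794])), 'stop': (array([ 0.6342, -0.1582,  0.0326]), array([ 0.6435, -0.1518,  0.072 ]))}
proj pivot,post [[201.6833 173.9303]
 [273.4395 200.6058]]
scene 71
angle -75.41479009385719 [ 0.2518 -0.9678  0.5527  0.1079] at y=-.046 x= 0.5927636678639391 end [ 0.5809 -0.0034] pt@.2319 0.5204527379728298
{'cap': (array([ 0.6209, -0.0496,  0.0974]), np.int64(37)), 'post': None, 'rack': (array([ 0.5285, -0.1494,  0.0367]), array([ 0.6431, -0.0865,  0.0798])), 'stop': (array([ 0.6381, -0.1553,  0.0656]), array([ 0.6567, -0.081 ,  0.0737]))}
proj pivot,post [[275.7181 163.092 ]
 [251.4287 212.4891]]
```

View pics/side12z.png

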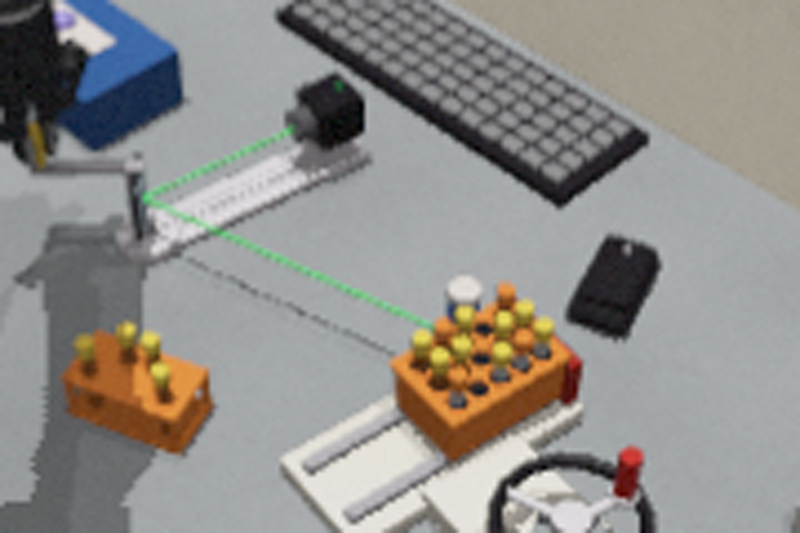

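View pics/scene12z.png

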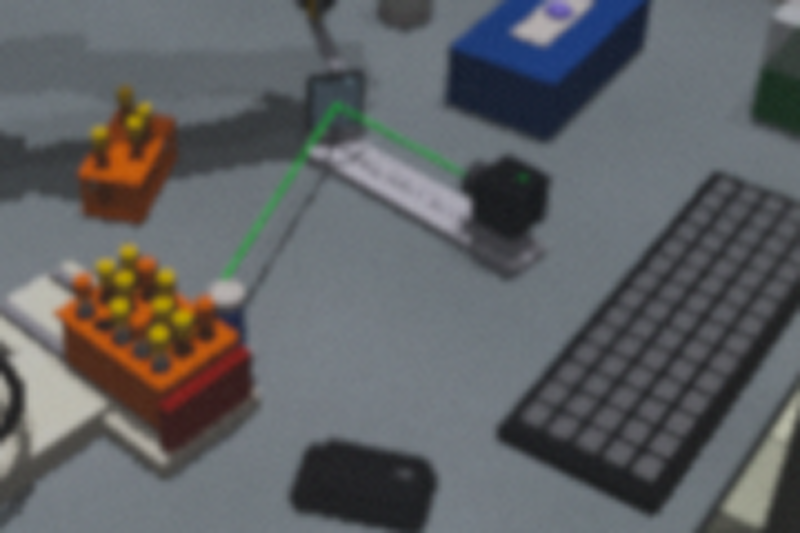

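>>> drive_tool:
  commands:
    - {"tx": -0.06,"ty": -0.06,"tz": 0,"rx": 0,"ry": 0,"rz": 0,"grip": 1}
    - {"tx": -0.05,"ty": -0.06,"tz": 0,"rx": 0,"ry": 0,"rz": 0,"grip": 1}
    - {"tx": 0,"ty": 0,"tz": 0,"rx": 0,"ry": 0,"rz": 0,"grip": 1}
    - {"tx": 0,"ty": 0,"tz": 0,"rx": 0,"ry": 0,"rz": 0,"grip": 1}

```text
clock: 19.58
tcp_pos: [0.4451, 0.3164, 0.1148]
orientation: [-2.219, -2.222, -0.005]
contact_force: [-2.0, 5.9, 4.9]
grip_width: 0.0147
```

```bash
python3 look.py 13
```

```text
[0.4451 0.3164 0.1148] [-1.9543  5.8917  4.8633]
side 88
angle -71.25922094634767 [ 0.3213 -0.947   0.5723  0.0909] at y=-.046 x= 0.6187481261655378 end [ 0.6101 -0.032 ] pt@.2319 0.5244636625021257
{'cap': (array([ 0.6054, -0.0518,  0.0977]), np.int64(52)), 'post': None, 'rack': (array([ 0.517 , -0.1501,  0.0348]), array([ 0.6306, -0.0698,  0.0789])), 'stop': (array([ 0.6344, -0.1578,  0.0319]), array([ 0.6454, -0.1509,  0.0724]))}
proj pivot,post [[201.6833 173.9303]
 [273.4395 200.6058]]
scene 71
angle -71.16535388447016 [ 0.3228 -0.9465  0.5631  0.1117] at y=-.046 x= 0.6169397617921001 end [ 0.6027 -0.0016] pt@.2319 0.5221473285788236
{'cap': (array([ 0.6208, -0.0493,  0.0969]), np.int64(37)), 'post': None, 'rack': (array([ 0.5288, -0.1504,  0.0379]), array([ 0.6439, -0.0842,  0.0794])), 'stop': (array([ 0.6393, -0.1551,  0.0659]), array([ 0.6567, -0.0804,  0.0733]))}
proj pivot,post [[275.7181 163.092 ]
 [251.4287 212.4891]]
```

View pics/scene13z.png

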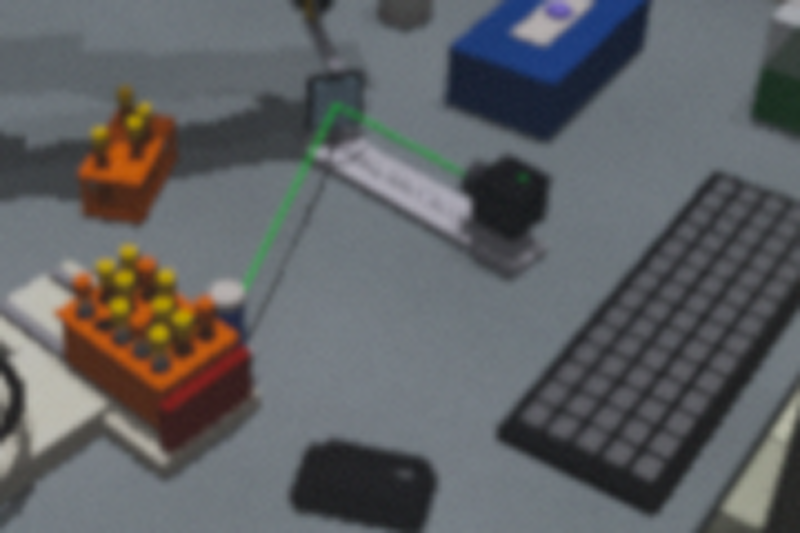

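View pics/side13z.png

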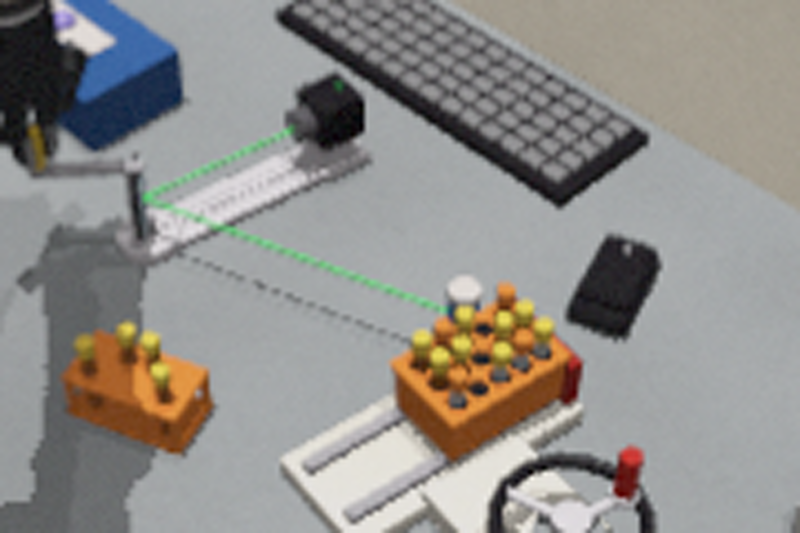

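The line now ends on the post at about (245,290) in the scene view and (450,312) in the side view. I'll check how well it is centred, using the post cap as seen by the same cameras.

```bash
python3 - <<'E'
from m import *
np.set_printoptions(precision=4,suppress=True)
f=dict(np.load("pics/wrist9.npz")); P=cloud(f); X,Y,Z=P[...,0],P[...,1],P[...,2]; H=hsv(f)
m=(X>.58)&(X<.66)&(Y>-.08)&(Y<-.01)&(Z>.085)&(H[...,1]<70)
print("top z",np.percentile(Z[m],[5,50,95]))
zt=np.percentile(Z[m],60)
k=max(cv2.findContours(m.astype(np.uint8),cv2.RETR_EXTERNAL,1)[0],key=len); e=cv2.fitEllipse(k); print(e,ray_at_z(f,[e[0]],zt), "top mean",P[m&(Z>zt-.003)].mean(0))
for c,box in [("scene",(195,225,235,265)),("side",(180,215,260,290))]:
    im=cv2.imread(f"pics/{c}13.png"); r0,r1,c0,c1=box
    a=cv2.resize(im[r0:r1,c0:c1],None,fx=20,fy=20,interpolation=cv2.INTER_NEAREST); cv2.imwrite(f"pics/{c}13c.png",a[:600,:800])
    for nm in ["T"]: pass
E
```

```text
top z [0.0942 0.0966 0.0978]
((318.94439697265625, 123.921875), (29.45914077758789, 30.425716400146484), 57.368892669677734) [[ 0.6193 -0.0456  0.0968]] top mean [ 0.6199 -0.046   0.0966]
```

View pics/scene13c.png

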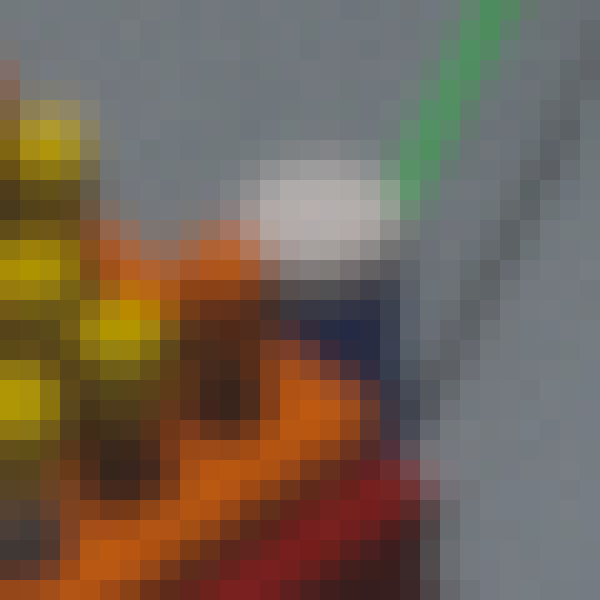

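View pics/side13c.png

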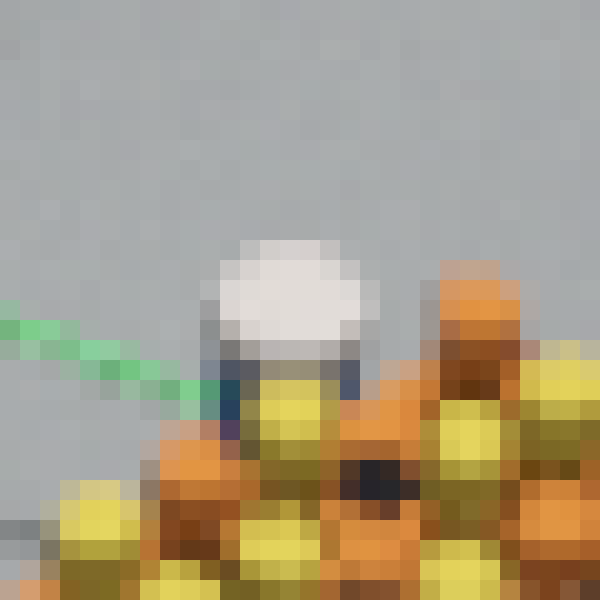

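```bash
python3 - <<'E'
from m import *
np.set_printoptions(precision=4,suppress=True)
for c,uv in [("scene",[250.6,205.3]),("side",[274.0,194.3])]:
    f=grab(c); print(c,ray_at_z(f,[uv],.0972), "expected px",proj(f,[[.62,-.046,.0972],[.62,-.046,.06]]))
print(status.get_obs())
E
```

```text
scene [[ 0.6205 -0.05    0.0972]] expected px [[251.166  204.6323]
 [251.4287 212.4891]]
side [[ 0.619  -0.0478  0.0972]] expected px [[273.8491 193.9141]
 [273.4395 200.6058]]
{'clock': 19.775, 'joints': array([-0.5697,  0.4183, -0.2009,  1.9598,  0.1142,  0.7711, -0.8343]), 'qvel': array([-0.0005,  0.0011,  0.0004, -0.0002, -0.0015,  0.0013, -0.0009]), 'tau': array([  3.4155, -46.6671,   2.3625, -18.5752,   1.2754,   0.9692,
        -0.0031]), 'tcp_pos': array([0.4451, 0.3164, 0.1148]), 'orientation': array([-2.219 , -2.2217, -0.005 ]), 'contact_force': array([-0.5898,  6.2227,  5.8635]), 'moment': array([1.3123, 0.5234, 0.0316]), 'grip_width': 0.014658185246114074}
```

```bash
python3 -c "
from bench import workorder
print(workorder.hand_in())"
```

```text
the job is handed in; nothing more can be done
None
```

I wound the carriage home, then swung the mirror onto the blue post, and handed the job in at about 19.8 s with the gripper still holding the lever pin. The hand-in gives no verdict, so everything below is from my own checks.

- **Carriage:** I wound the wheel clockwise about 5.3 rad. It then stopped moving and the reaction at the grip jumped from about 2 N to 20 N. The scene picture shows the rack against the red stop. After I let go, the crank grip and the post cap measured the same position to within 2 mm.
- **Mirror:** My first swing fell about 4° short in the green line, so I moved the pin another 3 mm. The line then measured −71.2°, against −71.2° for the direction to the post. The side camera puts the line within 1 mm of the post's axis and the scene camera within about 2–3 mm. The post's radius is 14 mm.
- **Hold:** The gripper is closed on the pin at 50 N, with a steady push of about 6 N against the spring.
- **Disagreements:**
  - The cameras differed by 2–4 mm on where the post is.
  - My first few move calls were refused because the rows were incomplete, and nothing moved.
- **Not checked:** I didn't measure the other bench items again at the end. The arm stayed clear of them on every move, and those visible in the last pictures look unmoved.

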